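Tighten the drill chuck and index the slide to the next hole

TASK

The drill in the chuck of the blue indexing slide stands loose: turn the black chuck sleeve clockwise (seen from above) until the jaws hold the drill firmly. Then pull up the red lock knob, slide the carriage to the neighbouring hole marked by the green tag and let the pin down fully home in that hole. Finish still holding the red knob with the pin home, the drill still tight and upright in the chuck, and leave the other things on the bench where they stand.

Things in the scene. Friction and masses are not known exactly. Their poses are not given: they have to be found in the camera images.
- slide_base: blue base plate of the indexing slide, fixed to the bench, 160 x 300 mm, 12 mm thick; origin at the centre of its underside on the bench top. Its own y axis runs along the slide; its -x side (towards the robot) carries a raised aluminium index strip (top 26 mm above the bench) with five square 13 mm holes, 40 mm apart along y and 50 mm to -x of the origin, the middle one at y = 0; its +x side carries the guide rail of the carriage.
- carriage (a joint): position of the grey carriage along the base's +y, m (range -0.082 to 0.082); 0 = over the middle hole, where it starts locked by the pin; 0.04 = the next hole to +y, -0.04 = the next to -y. About 3 N of sliding friction. The carriage carries the chuck and, on an arm towards the robot, the lock plunger; all of them travel together. In a hole the pin leaves the carriage +-2 mm of play.
- chuck_grip (a point): point on the vertical axis of the drill chuck, half-way up the black ribbed sleeve (44 mm in diameter, its straight part 55 to 79 mm above the bench), 69 mm above the bench; the carriage's top is 42 mm above the bench. The chuck stands 85 mm from the lock knob, square to the slide (35 mm to +x of the base's origin).
- sleeve (a joint): turn of the chuck sleeve, rad, growing clockwise as seen from above; 0 = fully open, stop at 1.6. Friction 0.2 N m: it stays where it is left. The three steel jaws are coupled to it (2.5 mm of travel per rad): they meet the drill at about 0.85 and squeeze it harder the further it is turned (roughly 5 N per jaw at 1.1, 13 N at 1.4). Starts between 0 and 0.4.
- drill: loose steel twist drill, 10 mm in diameter, 62 mm long, standing point up in the chuck with its top 104 mm above the bench (25 mm above the sleeve's straight part); origin at the centre of its lower end, z along it.
- jaw0: first of the three steel jaws inside the chuck sleeve, round the drill
- jaw1: second jaw
- jaw2: third jaw
- knob_grip (a point): centre of the red ribbed lock knob (28 mm in diameter, ribbed part 62 to 80 mm above the bench, top at 84 mm) when the pin is home: 73 mm above the bench. Below the knob the brass bush reaches to 52 mm above the bench.
- lock_knob: the red lock knob itself; origin on its axis, 73 mm below point knob_grip
- plunger (a joint): lift of the lock plunger, m: 0 = pin fully down, 0.022 = fully pulled up. The knob is pulled straight up against a spring (4.5 N at 0, 8 N at the top) that pulls it back down. The pin (9 mm, round-nosed) reaches 12 mm into the hole, so it must be lifted more than 12 mm to free the carriage.
- pin_tip (a point): lower tip of the lock pin, straight below the knob
- green_hole (a point): middle of the mouth of the hole that the green tag marks, in the top face of the index strip, 26 mm above the bench. The green tag (18 mm wide, 23 mm high) is clipped to the strip's front edge beside this hole; a red tag marks the hole on the other side of the middle one. Which side is green changes.
- tub_2: bystander: lidded plastic tub, 97 mm wide, 54 mm high; origin at the centre of its underside
- oil_can: bystander: red oil can with a long spout, 60 mm wide, 130 mm high; origin at the centre of its underside
- pump_bottle: bystander: white pump bottle, 66x78x232 mm, near the right (-y) edge of the bench, just beyond which a tall fixed storage rack stands (keep the arm clear of it); origin at the centre of its underside
- clear_box: bystander: clear open plastic box, 89x116x62 mm; origin at the centre of its underside

How it is judged:
On the way, in this order (a step that is already met when the one before it is completed fails the run):
1. with the pin still home in the middle hole, the sleeve is turned until all three jaws hold the drill firmly (over 5 N each) (contact force between each of jaw0, jaw1, jaw2 and drill above 5 N and value of joint plunger below 0.006 m and value of joint carriage between -0.005 and 0.005 m), for 0.2 s.
2. the lock plunger is pulled up until the pin is clear of the strip (over 12 mm), the drill still held (contact force between each of jaw0, jaw1, jaw2 and drill above 1.5 N and value of joint plunger above 0.012 m), for 0.1 s.
At the end, for the whole second after the job is handed in: Pin in the green-tagged hole (within 4 mm of its centre, plunger within 3 mm of fully down), carriage at rest, fingers still holding the knob (over 2 N); drill upright (0.12 rad), within 4 mm of the chuck's axis, every jaw pressing on it (over 1.5 N) (contact force between each of jaw0, jaw1, jaw2 and drill above 1.5 N and angle between drill's own z axis and vertical below 0.12 rad and horizontal distance between drill and chuck_grip below 0.004 m and horizontal distance between pin_tip and green_hole below 0.004 m and value of joint plunger below 0.003 m and velocity of joint carriage between -0.01 and 0.01 m/s and contact force between the fingers and lock_knob above 2 N); the arm keeps its last pose, push and grip.
It fails at once if a bystander is moved by more than 30 mm (distance of any of tub_2, oil_can, pump_bottle, clear_box from where it was at the start of the episode above 0.03 m).
It fails at once if the drill is knocked over or pulled up out of the chuck (angle between drill's own z axis and vertical above 0.5 rad or z of drill in the frame of slide_base above 0.06 m).
It also fails if it takes over 56 s, if anything falls off the work surface, if the arm or the gripper's body presses on something with over 40 N, if the wrist force passes 120 N, or if a joint passes its speed limit or range.

ROBOT

A 6-joint arm with a two-finger parallel gripper is mounted at the origin on a cart in front of the work surface, level with it; the furniture and walls round the work are solid. World frame = base frame: x ahead of the robot, y to its left, z up, the work surface at z = 0. Lengths are in m, angles in rad, forces in N, time in s.
With the tool pointing down it reaches from about 0.275 to 0.825 m from the base axis. Payload 4.9 kg.
Tool frame: the origin (TCP) lies midway between the tips of the shut fingers; the grasp point (between the pads) lies 19 mm behind it (bot.grip_depth is the distance from the TCP to the grasp point, in m); y points along the fingers, x is the direction in which the jaws open and shut, and the axes are right-handed (so a half turn about y gives the same grasp; the last joint's range is limited). The gripper opens to 85 mm and grips with 20 to 120 N. Pads are 22 mm wide; open, the fingers measure 114 mm over their backs; the gripper's body (76 mm by 85 mm) begins 54 mm behind the grasp point. The pads swing forward as they close: fully open they stand 13 mm farther back than shut.
Start: joints at [-1.287, 0.326, -0.193, 1.052, 0, 1.437], TCP at [0.223, -0.503, 0.231] pointing down, gripper open.
Joint ranges: [-2.65, 2.65], [-0.97, 1.79], [-1.3, 1.35], [-1.93, 2.1], [-1.47, 1.37], [-3.14, 3.14]. Speed limits (rad/s): [2.57, 2.57, 3.14, 3.14, 3.14, 3.14].

INTERFACE

Orientations are given as a unit quaternion [w, x, y, z].
In Python, from cell import bot gives the robot as it stands. Calls block until the motion is done:
- bot.move_pose(position, orientation): joint-space move of the TCP to a pose.
- bot.move_linear(position, speed=0.15, rotation=None, until_force=None): straight line of the TCP; rotation=None keeps the orientation; speed is the mean speed in m/s. With until_force (N) it stops when the force on the tool has changed by that much, and returns True; else False.
- bot.goto_joints(angles): joint-space move.
- bot.set_gripper(opening, grasp_force=None): opening from 0.0 (shut) to 1.0 (fully open); grasp_force is the grip in N (None keeps the last); returns when the fingers have stopped.
- bot.wait(seconds).
- bot.solve_ik(position, orientation): joint angles nearest the present ones, or None.
- bot.camera(name): name is "scene" or "side" or "wrist"; returns the picture (400x640x3 uint8, red, green, blue); there is no depth.
- bot.calibration(name): a dict with "mtx" (3x3 intrinsics, pixels), "k1" (the pictures are not rectified: a ray, as slopes to the right and down, at radius r is drawn at 1 + k1 r^2 times it, then the intrinsics apply), "extrinsics" (4x4, takes a point from world to camera coordinates); the wrist camera has in their place "hand_eye" (4x4, takes a point from camera to tool coordinates, whose origin is the TCP and whose axes are the tool frame's). Camera axes: x right, y down, z forward; pixel columns grow to the right and rows downward; lengths in m; the calibration is good to about 2 mm. A picture is of the moment at which its call begins: read the wrist's pose just before it. calibration takes no time and is no camera call.
A pose or a line that the arm cannot do raises bot.PlanningError and nothing moves.
- bot.close_job(): hands the job in, once; it reports no verdict.
Trained networks look in the newest picture that a camera, given by its name, has taken for a name from the list of things; names that differ only in an ending like _2 or _b are one class to them, and where a whole thing is asked for, a point or a joint stands for the part that bears it (a point fixed in the world has none). Each returns a list of dicts, best first, with "confidence" (0 to 1); they miss things now and then, are a little off and sometimes report something else, mostly with a low value. They report only what shows in the picture. A call takes as long as a camera call.
- bot.search_frame(camera, thing): "bbox" ([left, top, width, height] in pixels, round what is visible of it).
Readings, each from a call of its own:
- bot.read_clock(): time.
- bot.read_joint_positions(): joint angles.
- bot.read_joint_vel(): joint speeds.
- bot.read_joint_efforts(): joint torques, N m.
- bot.read_position(): TCP position.
- bot.read_tool_rot(): TCP orientation.
- bot.read_ft_force(): force on the tool from outside, world axes, zero at the start.
- bot.read_moment(): the same for the moment, N m.
- bot.read_gripper_width(): opening from 0.0 (shut) to 1.0 (fully open).
Only numpy, scipy, OpenCV 4.12 (cv2) and the standard library are available. Lean on these libraries where they do the work, as an engineer would, in place of code of your own. Each camera call takes 0.05 s, during which the arm holds its last target.

## Working session

There is one attempt and no reset: what is moved stays moved. The work goes in short steps, each a Python script; the robot and the scene stay as the last script left them, time stands still between calls to the robot, and variables do not carry over. Pictures are saved under pics/ and viewed, and the job is handed in when it is done.

```bash
mkdir -p pics; cat > h.py <<'E'
import numpy as np, cv2
from cell import bot
def save(n,f):
    im=bot.camera(n); cv2.imwrite('pics/'+f+'.png',im[:,:,::-1]); return im
E
python3 - <<'E'
from h import *
print(bot.read_clock(), bot.read_position(), bot.read_tool_rot(), bot.read_ft_force())
for c in ['scene','side']:
    save(c,c+'0')
    k=bot.calibration(c); print(c,k)
    for t in ['slide_base','chuck_grip','lock_knob','drill','green_hole','tub_2','oil_can','pump_bottle','clear_box']:
        try: print(t,bot.search_frame(c,t)[:2])
        except Exception as e: print(t,e)
print(bot.calibration('wrist'),bot.read_clock(),bot.grip_depth)
E
```

```text
0.0 [ 0.22300075 -0.50209901  0.23048249] [ 0.59323821 -0.59240582  0.38592263 -0.38495129] [-0.52731912  0.1380377  -0.84327535]
scene {'mtx': array([[388.61772097,   0.        , 322.83497782],
       [  0.        , 388.61772097, 203.87371888],
       [  0.        ,   0.        ,   1.        ]]), 'k1': -0.006483606705435082, 'extrinsics': array([[-0.8683204 , -0.49570434,  0.01723078,  0.50741815],
       [-0.32566472,  0.54357287, -0.7736091 ,  0.22153092],
       [ 0.3741152 , -0.67735201, -0.63342882,  0.91978992],
       [ 0.        ,  0.        ,  0.        ,  1.        ]])}
slide_base [{'bbox': [275.4, 188.7, 110.9, 90.9], 'confidence': 0.59}]
chuck_grip [{'bbox': [307.2, 200.9, 46.5, 36.4], 'confidence': 0.71}, {'bbox': [344.9, 212.1, 10.9, 18.4], 'confidence': 0.27}]
lock_knob [{'bbox': [343.5, 214.0, 12.3, 15.2], 'confidence': 0.58}]
drill []
green_hole [{'bbox': [308.3, 199.2, 46.8, 39.8], 'confidence': 0.71}, {'bbox': [356.6, 231.3, 9.6, 4.0], 'confidence': 0.44}]
tub_2 [{'bbox': [204.8, 252.2, 40.8, 43.5], 'confidence': 0.74}, {'bbox': [345.1, 96.8, 22.2, 71.4], 'confide
[... 1263 characters left out ...]
0.83}]
pump_bottle [{'bbox': [286.6, 51.5, 24.5, 79.5], 'confidence': 0.62}]
clear_box [{'bbox': [353.2, 98.3, 33.9, 45.2], 'confidence': 0.61}]
{'mtx': array([[278.83657526,   0.        , 321.60682182],
       [  0.        , 278.83657526, 195.11574234],
       [  0.        ,   0.        ,   1.        ]]), 'k1': 0.004100175878817846, 'hand_eye': array([[ 9.99999694e-01,  8.93273042e-05,  7.76921696e-04,
         2.69102972e-04],
       [-7.20542747e-04, -2.80918168e-01,  9.59731454e-01,
        -1.42495385e-01],
       [ 3.03981643e-04, -9.59731720e-01, -2.80918018e-01,
         7.08672199e-02],
       [ 0.00000000e+00,  0.00000000e+00,  0.00000000e+00,
         1.00000000e+00]])} 1.0 0.0187
```

View images.

```bash
python3 - <<'E'
import cv2
for n,(a,b,c,d) in {'scene0':(160,300,250,410),'side0':(160,310,240,400)}.items():
    im=cv2.imread(f'pics/{n}.png')[a:b,c:d]; cv2.imwrite(f'pics/{n}_z.png',cv2.resize(im,None,fx=4,fy=4,interpolation=cv2.INTER_CUBIC))
E
```

```text
(no output)
```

View pics/scene0.png

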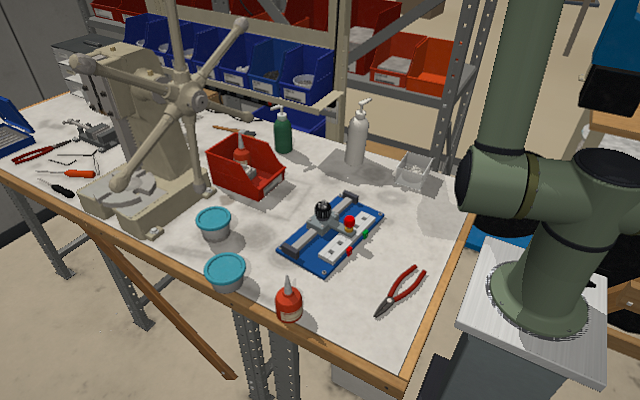

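View pics/side0.png

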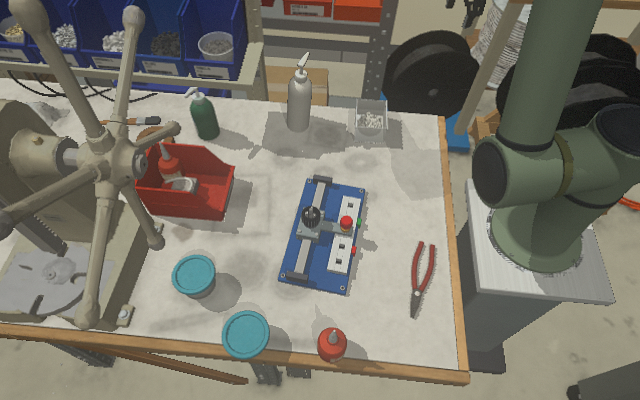

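```bash
ls pics
```

```text
scene0.png
scene0_z.png
side0.png
side0_z.png
```

View pics/scene0_z.png

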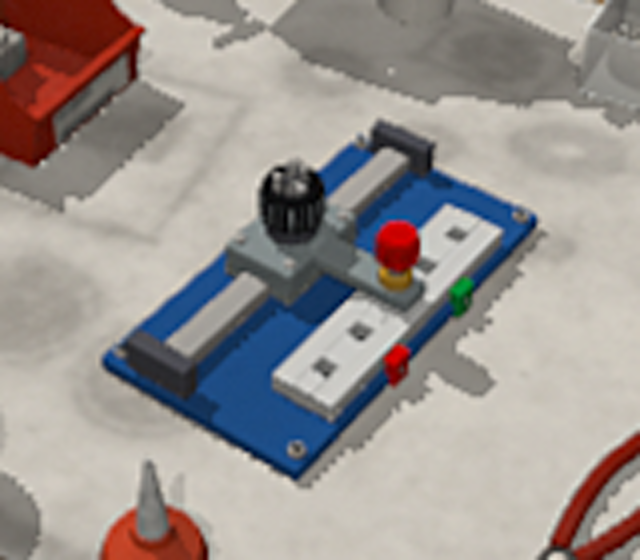

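View pics/side0_z.png

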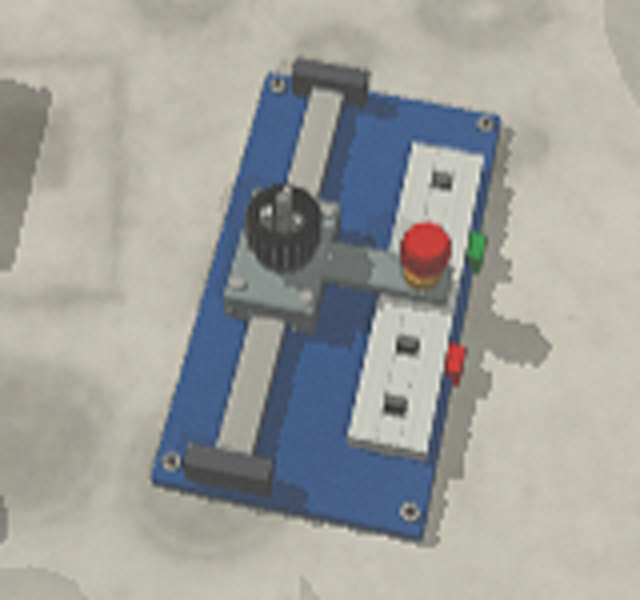

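```bash
cat >> h.py <<'E'
def ray_plane(name,uv,z,T=None):
    k=bot.calibration(name); M=k['mtx']
    d=np.array([(uv[0]-M[0,2])/M[0,0],(uv[1]-M[1,2])/M[1,1]])
    u=d.copy()
    for _ in range(20): u=d/(1+k['k1']*(u@u))
    c=np.r_[u,1]
    if T is None: T=np.linalg.inv(k['extrinsics'])
    o=T[:3,3]; r=T[:3,:3]@c
    return o+r*(z-o[2])/r[2]
def proj(name,P,T=None):
    k=bot.calibration(name); M=k['mtx']
    E=k['extrinsics'] if T is None else np.linalg.inv(T)
    p=(E@np.r_[P,1])[:3]; u=p[:2]/p[2]; u=u*(1+k['k1']*(u@u))
    return M[:2,:2]@u+M[:2,2]
from scipy.spatial.transform import Rotation as R
def wristT():
    q=bot.read_tool_rot(); T=np.eye(4); T[:3,:3]=R.from_quat(np.r_[q[1:],q[0]]).as_matrix(); T[:3,3]=bot.read_position()
    return T@bot.calibration('wrist')['hand_eye']
E
python3 - <<'E'
from h import *
from scipy.optimize import least_squares
# base-frame points
B=[(.08,-.15,.012),(-.08,-.15,.012),(-.08,.15,.012),(.08,.15,.012)]
S=[(268,75),(500,118),(424,535),(155,480)]
S=[(x/4+240,y/4+160) for x,y in S]
C=[(370,128),(538,218),(295,470),(105,362)]
C=[(x/4+250,y/4+160) for x,y in C]
def w(p,b):
    c,s=np.cos(p[2]),np.sin(p[2]); return np.array([p[0]+c*b[0]-s*b[1],p[1]+s*b[0]+c*b[1],b[2]])
f=lambda p:np.concatenate([proj('side',w(p,b))-u for b,u in zip(B,S)]+[proj('scene',w(p,b))-u for b,u in zip(B,C)])
r=least_squares(f,[.5,0,0]); p=r.x; print(p,r.fun.round(1))
for n,b in dict(knob=(-.05,0,.073),knobtop=(-.05,0,.084),chuck=(.035,0,.069),green=(-.05,-.04,.026)).items():
    W=w(p,b);print(n,W,(proj('side',W)-[240,160])*4,(proj('scene',W)-[250,160])*4)
T=bot.read_tool_rot();print(R.from_quat(np.r_[T[1:],T[0]]).as_matrix().round(3))
print('rayknob',ray_plane('side',(426/4+240,237/4+160),.084),ray_plane('scene',(397/4+250,236/4+160),.084))
for n,uv,z in [('side',(330,345),0.13),('scene',(289,275),.13),('side',(218+23,336),.054),('side',(370,120),0.06),('side',(298,120),0.1)]: print(uv,ray_plane(n,uv,z))
E
```

```text
[ 0.51915191  0.05540876 -0.11550838] [ 0.2 -1.   1.1 -0.8  0.3  0.9 -1.  -0.  -2.2  1.2  1.3 -0.7  1.1  0.7
 -1.1 -1.3]
knob [0.4694851  0.06117134 0.073     ] [427.57124842 249.8953959 ] [400.37415936 245.54279535]
knobtop [0.4694851  0.06117134 0.084     ] [429.07159522 240.23382437] [401.42807779 232.81364047]
chuck [0.55391869 0.05137495 0.069     ] [285.56339716 225.69646698] [294.54427229 198.75028701]
green [0.46487503 0.02143789 0.026     ] [432.7940757  234.21138647] [428.21089235 265.70498836]
[[ 0.406 -0.     0.914]
 [-0.914  0.     0.406]
 [-0.    -1.    -0.   ]]
rayknob [0.47138356 0.0591869  0.084     ] [0.47054566 0.06540386 0.084     ]
(330, 345) [0.48748483 0.3579962  0.13      ]
(289, 275) [0.47772292 0.3305207  0.13      ]
(241, 336) [0.66634874 0.33933403 0.054     ]
(370, 120) [ 0.42423146 -0.28769363  0.06      ]
(298, 120) [ 0.61951396 -0.2255702   0.1       ]
```

```bash
cat >> h.py <<'E'
def q_yaw(th):
    c,s=np.cos(th),np.sin(th)
    M=np.array([[c,0,-s],[s,0,c],[0,-1,0]]); q=R.from_matrix(M).as_quat(); return [q[3],*q[:3]]
E
python3 - <<'E'
from h import *
print(bot.read_clock())
for th in np.arange(-4.5,2,0.5):
    for P in ([.554,.051,.05],[.469,.061,.055]):
        s=bot.solve_ik(P,q_yaw(th)); print(round(th,2), None if s is None else np.round(s,2))
print(bot.read_clock())
# look pose: view jaw along x
th=-1.57-.1155
q=q_yaw(th)
bot.move_pose([.42,.05,.20],q)
T=wristT(); im=save('wrist','w1')
np.save('T1.npy',T)
for t in ['chuck_grip','lock_knob','drill','slide_base']: print(t,bot.search_frame('wrist',t)[:2])
print(bot.read_position(),bot.read_clock())
E
```

```text
1.0
-4.5 [-0.04  0.52 -0.4   0.64  0.   -0.25]
-4.5 [-0.03  0.39 -0.62  0.56  0.   -0.24]
-4.0 [-0.04  0.52 -0.4   0.64  0.   -0.75]
-4.0 [-0.03  0.39 -0.62  0.56  0.   -0.74]
-3.5 [-0.04  0.52 -0.4   0.64  0.   -1.25]
-3.5 [-0.03  0.39 -0.62  0.56  0.   -1.24]
-3.0 [-0.04  0.52 -0.4   0.64  0.   -1.75]
-3.0 [-0.03  0.39 -0.62  0.56  0.   -1.74]
-2.5 [-0.04  0.52 -0.4   0.64  0.   -2.25]
-2.5 [-0.03  0.39 -0.62  0.56  0.   -2.24]
-2.0 [-0.04  0.52 -0.4   0.64  0.   -2.75]
-2.0 [-0.03  0.39 -0.62  0.56  0.   -2.74]
-1.5 [-0.04  0.52 -0.4   0.64  0.    3.03]
-1.5 [-0.03  0.39 -0.62  0.56  0.    3.04]
-1.0 [-0.04  0.52 -0.4   0.64  0.    2.53]
-1.0 [-0.03  0.39 -0.62  0.56  0.    2.54]
-0.5 [-0.04  0.52 -0.4   0.64  0.    2.03]
-0.5 [-0.03  0.39 -0.62  0.56  0.    2.04]
0.0 [-0.04  0.52 -0.4   0.64  0.    1.53]
0.0 [-0.03  0.39 -0.62  0.56  0.    1.54]
0.5 [-0.04  0.52 -0.4   0.64  0.    1.03]
0.5 [-0.03  0.39 -0.62  0.56  0.    1.04]
1.0 [-0.04  0.52 -0.4   0.64  0.    0.53]
1.0 [-0.03  0.39 -0.62  0.56  0.    0.54]
1.5 [-0.04  0.52 -0.4   0.64  0.    0.03]
1.5 [-0.03  0.39 -0.62  0.56  0.    0.04]
1.0
chuck_grip [{'bbox': [262.9, 3.5, 82.5, 150.9], 'confidence': 0.61}, {'bbox': [287.0, 125.4, 30.7, 30.4], 'confidence': 0.56}]
lock_knob [{'bbox': [290.7, 124.2, 28.1, 27.6], 'confidence': 0.93}]
drill [{'bbox': [294.8, 24.5, 12.5, 27.5], 'confidence': 0.7}]
slide_base [{'bbox': [156.0, 6.2, 297.8, 156.8], 'confidence': 0.7}]
[0.42005017 0.04992084 0.20000861] 5.0
```

View pics/w1.png

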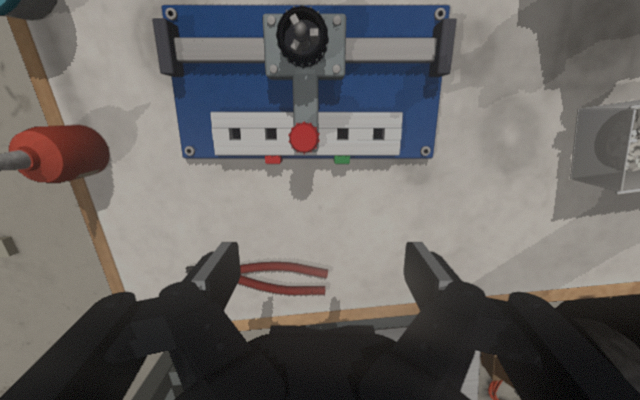

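```bash
python3 - <<'E'
from h import *
from scipy.optimize import least_squares
T=np.load('T1.npy')
im=cv2.imread('pics/w1.png'); g=cv2.cvtColor(im,cv2.COLOR_BGR2GRAY)
H=[]
for (u,v) in [(235,133),(270,133),(343,133),(378,133)]:
    p=g[v-11:v+12,u-9:u+10]; w=np.clip(130-p.astype(float),0,None); yy,xx=np.mgrid[v-11:v+12,u-9:u+10]
    H.append((float((w*xx).sum()/w.sum()),float((w*yy).sum()/w.sum())))
print(H)
hsv=cv2.cvtColor(im,cv2.COLOR_BGR2HSV)
m=((hsv[...,0]<8)|(hsv[...,0]>172))&(hsv[...,1]>150)&(hsv[...,2]>60); m[:118]=0;m[154:]=0;m[:,:285]=0;m[:,325:]=0
n,l,st,ce=cv2.connectedComponentsWithStats(m.astype(np.uint8)); i=1+st[1:,4].argmax(); print('knob',st[i],ce[i])
def w(p,b):
    c,s=np.cos(p[2]),np.sin(p[2]); return np.array([p[0]+c*b[0]-s*b[1],p[1]+s*b[0]+c*b[1],b[2]])
pts=[((-.05,.08,.026),H[0]),((-.05,.04,.026),H[1]),((-.05,-.04,.026),H[2]),((-.05,-.08,.026),H[3]),((.08,.15,.012),(162,5)),((.08,-.15,.012),(452,5)),((-.08,-.15,.012),(436,157)),((-.08,.15,.012),(181,157))]
r=least_squares(lambda p:np.concatenate([proj('wrist',w(p,b),T)-u for b,u in pts]),[.519,.055,-.115]); p=r.x
print(p,r.fun.round(1))
for n,b in dict(knobtop=(-.05,0,.084),chuck=(.035,0,.069),chucktop=(.035,0,.079),drilltop=(.035,0,.104),green=(-.05,-.04,.026)).items():
    W=w(p,b);print(n,W,proj('wrist',W,T))
print(ray_plane('wrist',ce[i],.080,T))
cv2.imwrite('pics/w1z.png',cv2.resize(im[0:170,220:400],None,fx=4,fy=3.5,interpolation=cv2.INTER_CUBIC))
E
```

```text
[(234.74751346871116, 133.20026937422296), (270.6819495664308, 133.21499053124688), (342.2925816023739, 133.24005934718102), (378.15793244626406, 133.36366427840326)]
knob [290 123  28  29 623] [303.49438202 136.84430177]
[ 0.52080824  0.05349353 -0.11629956] [ 0.4  0.4  0.5  0.5  0.9  0.5  1.1  0.5 -2.2 -2.2  0.4 -1.6 -1.7  1.8
  0.8  1.5]
knobtop [0.471146  0.0592954 0.084    ] [304.11908166 138.12979441]
chuck [0.55557181 0.04943221 0.069     ] [303.55188887  37.97305743]
chucktop [0.55557181 0.04943221 0.079     ] [302.82309968  34.87918544]
drilltop [0.55557181 0.04943221 0.104     ] [300.71061972  25.91076156]
green [0.46650449 0.01956561 0.026     ] [343.22518903 133.77789731]
[0.47206822 0.05999439 0.08      ]
```

View pics/w1z.png

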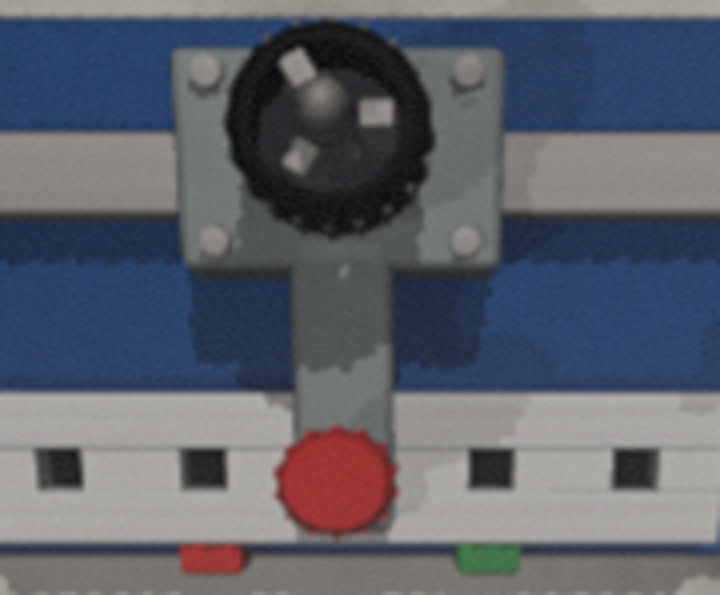

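```bash
python3 - <<'E'
from h import *
q=q_yaw(1.0)
bot.move_pose([.5556,.0494,.165],q)
bot.wait(0.2)
T=wristT(); im=save('wrist','w2'); np.save('T2.npy',T)
for t in ['chuck_grip','lock_knob','drill']: print(t,bot.search_frame('wrist',t)[:2])
for n,P in dict(sl=(.5556,.0494,.079),dt=(.5556,.0494,.104),knob=(.4711,.0593,.084)).items(): print(n,proj('wrist',P,T))
print(bot.read_position(),bot.read_clock(),bot.read_gripper_width(),bot.read_joint_positions())
E
```

```text
chuck_grip [{'bbox': [259.9, 86.0, 109.9, 140.7], 'confidence': 0.84}]
lock_knob [{'bbox': [258.5, 88.3, 38.1, 36.3], 'confidence': 0.74}]
drill [{'bbox': [314.6, 191.6, 15.7, 20.8], 'confidence': 0.73}]
sl [322.34662575 200.07107716]
dt [322.41198274 209.72346466]
knob [273.60774203 106.44853042]
[0.55557598 0.0494035  0.16500385] 8.425 1.0006471589636858 [-4.36470145e-02  3.92708355e-01 -2.73143680e-01  9.04965611e-01
 -6.64946330e-06  5.27126666e-01]
```

View pics/w2.png

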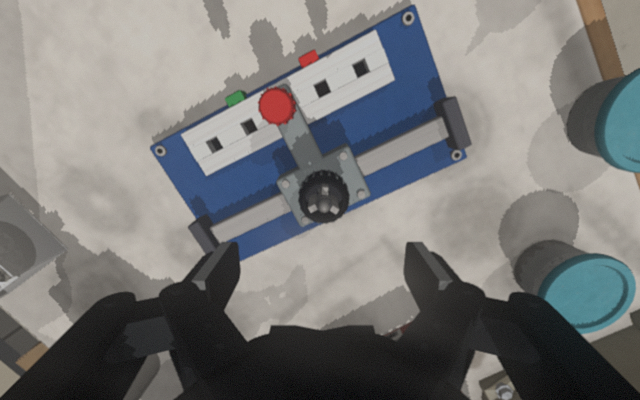

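```bash
python3 - <<'E'
from h import *
from scipy.optimize import least_squares
T1=np.load('T1.npy');T2=np.load('T2.npy')
def cen(g,u,v,a=9,thr=130):
    p=g[v-a:v+a+1,u-a:u+a+1]; w=np.clip(thr-p.astype(float),0,None); yy,xx=np.mgrid[v-a:v+a+1,u-a:u+a+1]
    return float((w*xx).sum()/w.sum()),float((w*yy).sum()/w.sum())
im1=cv2.imread('pics/w1.png');im2=cv2.imread('pics/w2.png')
g1=cv2.cvtColor(im1,cv2.COLOR_BGR2GRAY);g2=cv2.cvtColor(im2,cv2.COLOR_BGR2GRAY)
def red(im,u,v,a=24):
    h=cv2.cvtColor(im,cv2.COLOR_BGR2HSV); m=((h[...,0]<8)|(h[...,0]>172))&(h[...,1]>150); k=np.zeros_like(m); k[v-a:v+a,u-a:u+a]=1
    n,l,s,c=cv2.connectedComponentsWithStats((m&k).astype(np.uint8)); i=1+s[1:,4].argmax(); x,y,w,hh=s[i,:4]; print(s[i]); return x+w/2-.5,y+hh/2-.5
# hole y order
h1=[cen(g1,*c) for c in [(235,133),(270,133),(343,133),(378,133)]]
h2=[cen(g2,*c) for c in [(361,69),(321,88),(249,126),(213,144)]]
print(h2)
k1=red(im1,304,137,18);k2=red(im2,277,106)
def w(p,b):
    c,s=np.cos(p[2]),np.sin(p[2]); return np.array([p[0]+c*b[0]-s*b[1],p[1]+s*b[0]+c*b[1],b[2]])
B=[(-.05,y,.026) for y in (.08,.04,-.04,-.08)]
for name,obs in dict(a=[(T1,h1)],b=[(T2,h2)],ab=[(T1,h1),(T2,h2)]).items():
    f=lambda p:np.concatenate([proj('wrist',w(p,b),T)-u for T,h in obs for b,u in zip(B,h)])
    r=least_squares(f,[.52,.054,-.116]); p=r.x; print(name,p,r.fun.round(1),'knob',w(p,(-.05,0,0)),'chuck',w(p,(.035,0,0)))
for T,k in((T1,k1),(T2,k2)): print('knob',k,ray_plane('wrist',k,.0815,T))
# sleeve circle img2
m=(g2<60).astype(np.uint8); n,l,s,c=cv2.connectedComponentsWithStats(m[165:232,290:358]); print(s[1:],c[1:]+[290,165])
cv2.imwrite('pics/w2z.png',cv2.resize(im2[80:240,240:400],None,fx=3.75,fy=3.75,interpolation=cv2.INTER_CUBIC))
E
```

```text
[(360.36796857629884, 68.20855258282072), (321.9206396652219, 88.35973696009565), (249.20590976882923, 126.26230425055928), (214.6421393841167, 144.2603997839006)]
[290 123  28  29 623]
[259  88  36  37 952]
a [ 0.52138382  0.05426777 -0.11568282] [-0.4  0.  -0.2  0.   0.2  0.1  0.4 -0. ] knob [0.47171801 0.06003902 0.        ] chuck [0.55614989 0.05022789 0.        ]
b [ 0.52128414  0.0546249  -0.11590089] [ 0.6 -0.2  0.2 -0.1 -0.3  0.2 -0.5  0.3] knob [0.47161958 0.06040698 0.        ] chuck [0.55604932 0.05057744 0.        ]
ab [ 0.52132339  0.05448166 -0.11562727] [-0.5  0.1 -0.4  0.1  0.   0.1  0.2  0.   0.4 -0.1  0.1 -0.  -0.4  0.3
 -0.6  0.4] knob [0.47165726 0.06025015 0.        ] chuck [0.55608968 0.05044372 0.        ]
knob (np.float64(303.5), np.float64(137.0)) [0.47203444 0.05990059 0.0815    ]
knob (np.float64(276.5), np.float64(106.0)) [0.47176605 0.06105576 0.0815    ]
[[   0    0    8    6   36]
 [   9    5   50   52 1400]
 [  31   30    1    2    2]
 [  31   34    1    1    1]
 [  39   34    1    1    1]] [[293.02777778 166.94444444]
 [323.46714286 193.95285714]
 [321.         195.5       ]
 [321.         199.        ]
 [329.         199.        ]]
```

View pics/w2z.png

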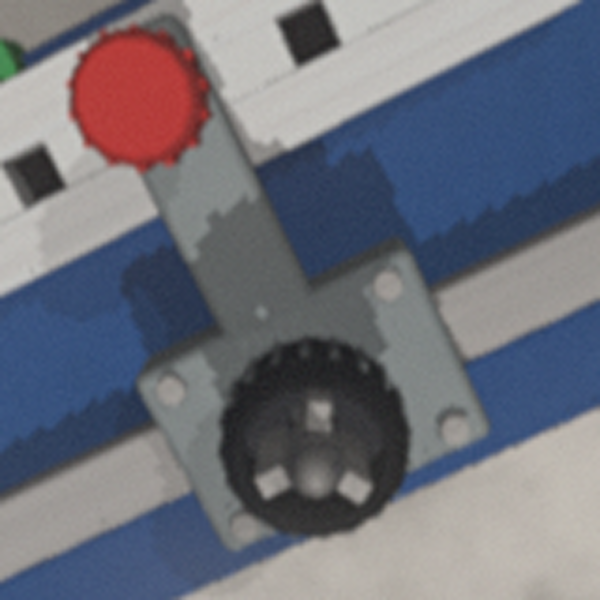

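```bash
python3 - <<'E'
from h import *
bot.move_linear([.5561,.0504,.165],speed=.1)
bot.move_linear([.5561,.0504,.049],speed=.08,until_force=10)
print(bot.read_position(),bot.read_ft_force(),bot.read_moment(),bot.read_clock())
bot.set_gripper(0.0,50)
print('w',bot.read_gripper_width(),bot.read_position(),bot.read_ft_force(),bot.read_moment(),bot.read_clock())
save('wrist','w3')
q=np.array(bot.read_joint_positions())
for i in range(1,5):
    t=q.copy(); t[5]+=0.2*i; bot.goto_joints(t)
    print(i,bot.read_joint_positions()[5]-q[5],np.round(bot.read_moment(),3),np.round(bot.read_ft_force(),1),np.round(bot.read_joint_efforts()[5],3),bot.read_gripper_width(),bot.read_clock())
save('wrist','w4')
E
```

```text
[0.55656579 0.05037125 0.04952838] [ 0.25982588 -0.12507637  0.9710549 ] [-0.0280218   0.04516383 -0.04385618] 10.275
w 0.49388388908286446 [0.55644014 0.05053212 0.04955527] [-1.35052451 -0.12019201  4.23790906] [0.17516744 0.11307301 0.20212879] 10.75
1 0.19724223703068744 [ 0.061  0.145 -0.228] [-1.1 -0.9  2.9] -0.098 0.49159251305166835 11.1083
2 0.3954539637350275 [-0.056  0.239 -0.182] [-2.2 -1.1  4.1] -0.11 0.49639587655516665 11.4167
3 0.5946466457439419 [-0.195  0.329 -0.169] [-2.2 -2.2  4.3] -0.11 0.49187392679260117 11.725
4 0.7938861552262411 [-0.32   0.488 -0.149] [-2.4 -1.6  6. ] -0.13 0.4945328158180905 12.0333
```

View pics/w3.png

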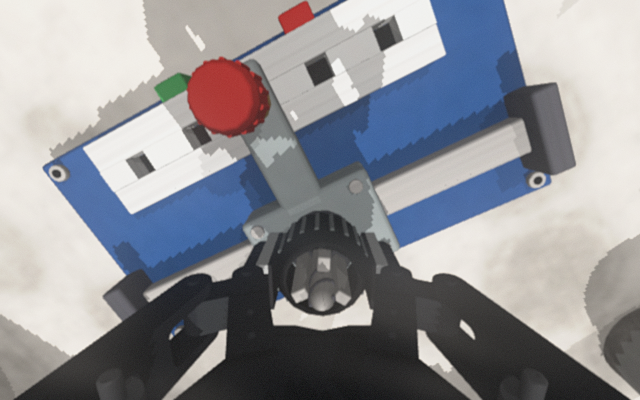

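View pics/w4.png

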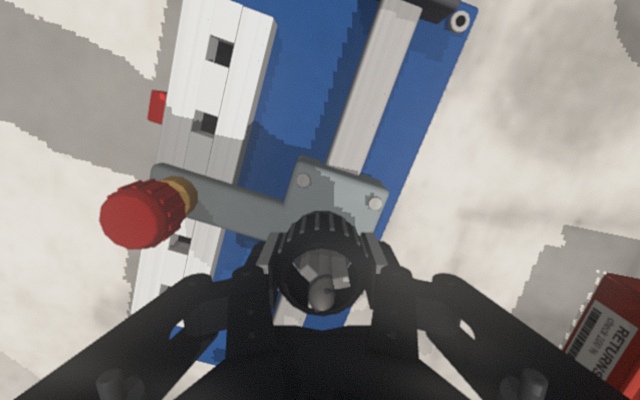

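```bash
python3 - <<'E'
from h import *
q=np.array(bot.read_joint_positions()); t=q.copy(); s0=.527127
t[5]=s0+.8
for i in range(9):
    t[5]+=0.1; bot.goto_joints(t)
    a=bot.read_joint_positions()[5]-s0; e=bot.read_joint_efforts()[5]; m=bot.read_moment()
    print(round(t[5]-s0,2),round(a,3),np.round(m,3),np.round(bot.read_ft_force(),1),round(e,3),round(bot.read_gripper_width(),3),bot.read_clock())
    if t[5]-s0-a>.03 or abs(e)>.6: break
save('wrist','w5')
E
```

```text
0.9 0.894 [-0.224  0.372 -0.125] [-1.9 -1.2  4.2] -0.096 0.495 12.3333
1.0 0.995 [-0.202  0.428 -0.079] [-3.8 -0.8  4.1] -0.039 0.491 12.5833
1.1 1.095 [-0.315  0.432  0.006] [-3.  -1.7  4.5] -0.023 0.496 12.8333
1.2 1.195 [-0.25   0.499 -0.014] [-3.7 -1.9  6. ] 0.086 0.493 13.0833
1.3 1.295 [-0.304  0.54   0.136] [-3.8 -0.9  5.2] 0.168 0.493 13.3333
1.4 1.395 [-0.368  0.553  0.148] [-3.4 -1.6  6.3] 0.252 0.494 13.5833
1.5 1.494 [-0.297  0.594  0.289] [-3.9 -0.5  5.7] 0.338 0.494 13.8333
1.6 1.594 [0.034 0.504 0.29 ] [-3.3  0.4  4.7] 0.387 0.495 14.0833
1.7 1.693 [ 0.675 -0.202  1.142] [1.1 3.1 1.7] 1.176 0.496 14.3333
```

View pics/w5.png

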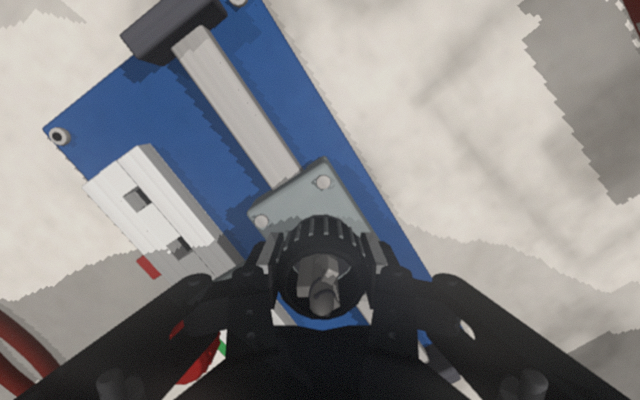

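```bash
python3 - <<'E'
from h import *
t=np.array(bot.read_joint_positions()); t[5]-=.06; bot.goto_joints(t)
print(bot.read_moment(),bot.read_joint_efforts()[5])
bot.wait(.3)
bot.set_gripper(1.0)
bot.move_linear([.5561,.0504,.165],speed=.12)
save('wrist','w6')
print(bot.read_ft_force(),bot.read_clock())
q=q_yaw(np.pi/2-.1156)
bot.move_pose([.4717,.0603,.14],q); bot.wait(.1)
T=wristT(); save('wrist','w7')
for n,P in dict(knob=(.4717,.0603,.084),chuck=(.5561,.0504,.079)).items(): print(n,proj('wrist',P,T))
print(bot.search_frame('wrist','lock_knob')[:1],bot.read_clock(),bot.read_joint_positions())
E
```

```text
[0.37147965 0.1502732  0.68780398] 0.6245430931448936
[-0.31972057 -0.38751425  0.00488223] 16.5917
knob [322.42185316 212.04177606]
chuck [322.21394446 303.49271077]
[{'bbox': [303.7, 187.8, 36.4, 40.3], 'confidence': 0.88}] 18.5917 [-2.82993395e-02  2.78521567e-01 -5.16613610e-01  7.75595639e-01
 -1.06662739e-05  8.75040332e-02]
```

View pics/w6.png

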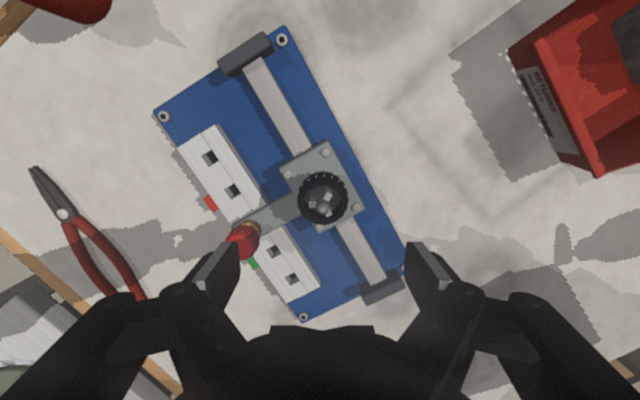

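View pics/w7.png

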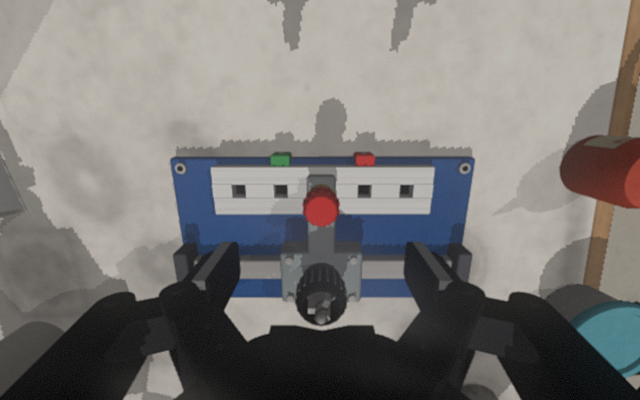

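```bash
python3 - <<'E'
from h import *
im=cv2.imread('pics/w6.png'); cv2.imwrite('pics/w6z.png',cv2.resize(im[150:260,260:380],None,fx=5,fy=5,interpolation=cv2.INTER_CUBIC))
bot.set_gripper(0.7)
bot.move_linear([.4717,.0603,.051],speed=.08,until_force=10)
print(bot.read_position(),bot.read_ft_force(),bot.read_clock())
bot.set_gripper(0.0,50)
print('w',bot.read_gripper_width(),bot.read_position(),bot.read_ft_force(),bot.read_clock())
save('side','s2'); save('wrist','w8')
p=np.array([.4717,.0603,.051])
for dz in (.004,.010,.017):
    bot.move_linear(p+[0,0,dz],speed=.05)
    print(dz,bot.read_position()[2],np.round(bot.read_ft_force(),1))
bot.wait(.15)
save('side','s3'); save('wrist','w9'); print(bot.read_gripper_width(),bot.read_clock())
E
python3 - <<'E'
import cv2,numpy as np
a=[cv2.resize(cv2.imread(f'pics/{n}.png')[170:290,270:370],None,fx=4,fy=4,interpolation=cv2.INTER_CUBIC) for n in('s2','s3')]
cv2.imwrite('pics/s23.png',np.hstack(a))
E
```

```text
[0.4721659  0.06029317 0.05144743] [ 0.07333918 -0.49868235 -0.10598053] 20.2333
w 0.3067289623373589 [0.47199982 0.06014903 0.05160685] [-1.79868704  0.21053663  6.00068572] 20.6333
0.004 0.05494769997247842 [ 2.1 -1.  -5.2]
0.01 0.061067770072511574 [ 2.6 -1.1 -6.9]
0.017 0.06800799162864422 [ 4.2 -1.7 -7.1]
0.3061314042544096 21.7917
```

View pics/w6z.png

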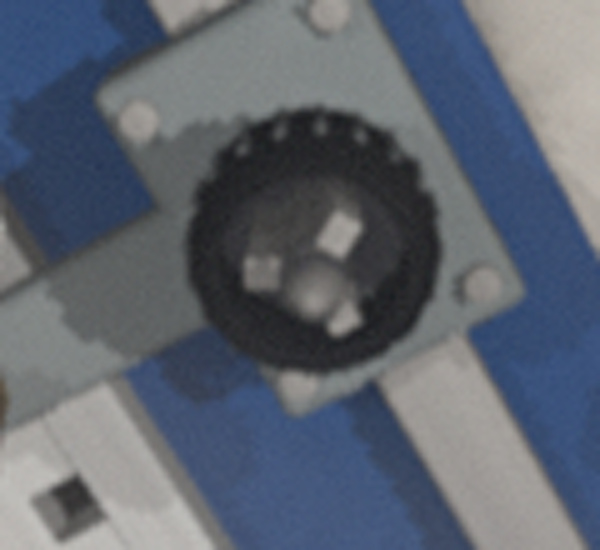

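View pics/s23.png

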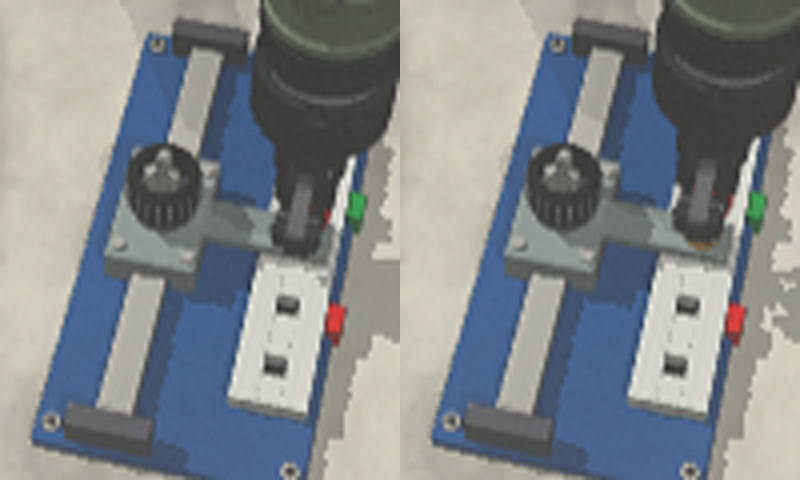

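View pics/w9.png

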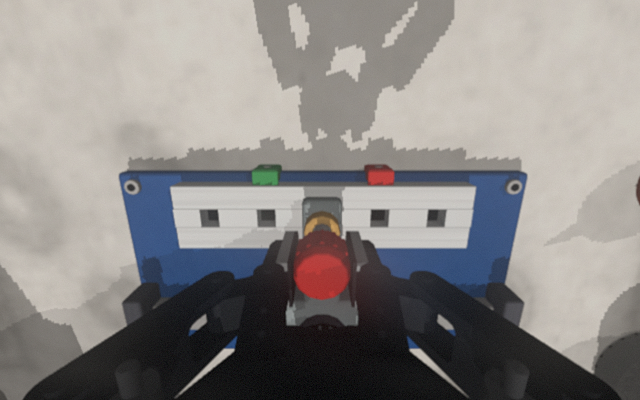

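```bash
python3 - <<'E'
from h import *
p=np.array([.46708,.02057,.068])
bot.move_linear(p,speed=.03)
bot.wait(.2)
print(bot.read_position(),np.round(bot.read_ft_force(),1),bot.read_gripper_width())
save('wrist','w10')
for z in (.060,.055,.0515):
    p[2]=z; bot.move_linear(p,speed=.03,until_force=15)
    print(bot.read_position(),np.round(bot.read_ft_force(),1),bot.read_gripper_width())
save('wrist','w11'); save('side','s4'); print(bot.read_clock())
import cv2
cv2.imwrite('pics/s4z.png',cv2.resize(cv2.imread('pics/s4.png')[160:290,270:390],None,fx=4.5,fy=4.5,interpolation=cv2.INTER_CUBIC))
E
```

```text
[0.46740544 0.02156543 0.06806864] [ 5.   1.7 -7.6] 0.3044589912738036
[0.46735949 0.02113491 0.05965337] [ 4.4  2.1 -6.7] 0.30746373063303434
[0.46734844 0.0209216  0.05456381] [ 4.6  2.3 -6.4] 0.30855724491840136
[0.4674853  0.02094954 0.05161255] [-0.9  0.7  6.6] 0.30864470191411575
24.5667
```

View pics/w11.png

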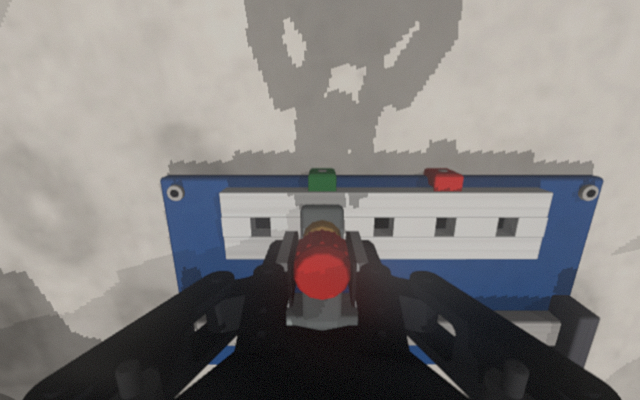

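View pics/s4z.png

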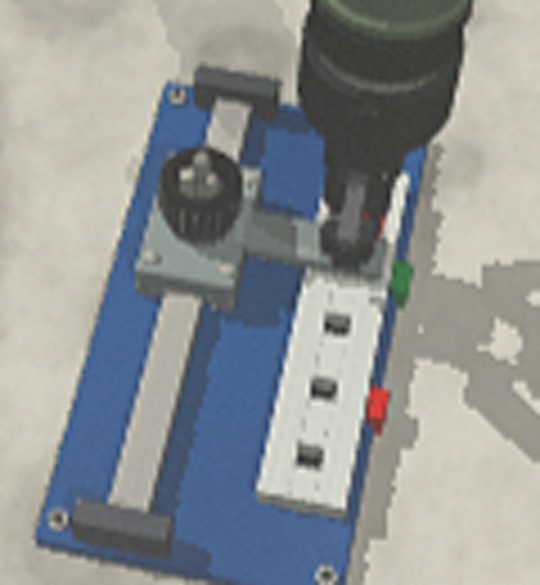

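```bash
python3 - <<'E'
from h import *
bot.wait(.5)
print(bot.read_position(),np.round(bot.read_ft_force(),1),bot.read_gripper_width(),bot.read_joint_vel(),bot.read_clock())
save('scene','c2')
cv2.imwrite('pics/c2z.png',cv2.resize(cv2.imread('pics/c2.png')[80:340,180:460],None,fx=2.5,fy=2.2,interpolation=cv2.INTER_CUBIC))
E
```

```text
[0.46748909 0.02094093 0.05162014] [-0.1  0.1  7.6] 0.3112397077074567 [-9.56469305e-04 -7.78104743e-04 -4.91006648e-05 -1.10529349e-04
  7.29966443e-04  1.42974173e-03] 25.0667
```

View pics/c2z.png

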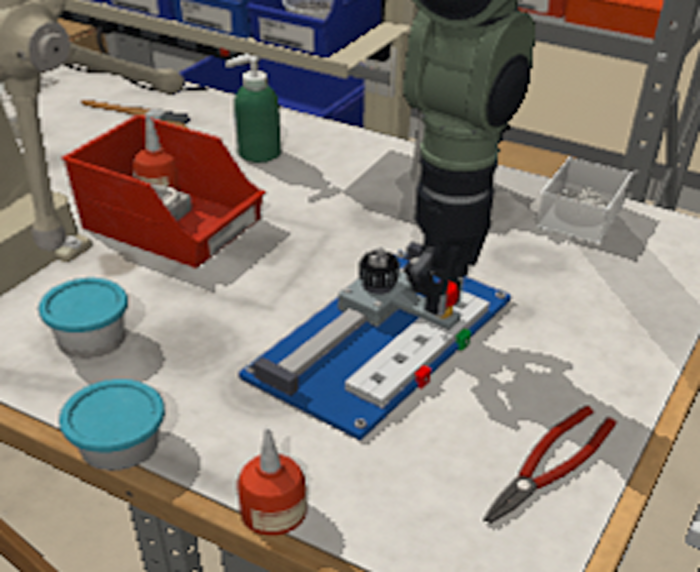

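The pictures show the carriage over the green hole. The knob is back at its home height with the arm pressing it down at about 7 N, the drill is upright, and the bystanders I can see haven't moved. Handing in.

```bash
python3 - <<'E'
from h import *
bot.close_job()
E
```

```text
the job is handed in; nothing more can be done
```

I carried out the whole sequence and handed the job in at about 25 s on the robot's clock. No verdict was reported.

- **Tightening:** I turned the chuck sleeve about 1.6 rad clockwise. The torque rose steadily from about 0.9 rad as the jaws took hold, then jumped to about 1.1 N m at the stop.
- **Moving the pin:** I gripped the red knob, lifted it about 17 mm (7 N pull, matching the spring), slid the carriage 40 mm to the green hole on the -y side, and lowered the pin.

**Last checks:**
- **Pin:** The knob is at the same height as when it was first gripped in the middle hole (TCP z 0.0516 m). The vertical force changed from -6.4 to about +7 N over the last 3 mm, so the pin is home.
- **Position:** The TCP is within about 0.6 mm of the computed position of the green hole.
- **Grip:** The gripper still holds the knob at its diameter (opening 0.31), and the arm is at rest.
- **Drill:** The side picture shows it upright in the chuck. I could not measure the jaw forces directly; that it is tight rests on the torque curve and the sleeve reaching its stop.
- **Bystanders:** The tubs, oil can and clear box look unmoved in the last scene picture. The white pump bottle is hidden behind the arm there, but the arm never went near it.

No check failed or disagreed. The pose estimates from the three cameras agreed to within a few millimetres, and the two wrist-camera views I acted on agreed to under 1 mm on the holes.

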